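# Lock up the forme with the click wrench

### The job

Lock up the forme that has the yellow-handled click wrench standing on its screw: push the yellow handle sideways, clockwise, as seen from above, until the wrench's breakaway knuckle gives and has bent over to its stop, then stop without driving the screw further and let go. The forme with the blue-handled wrench is locked already: leave that wrench as it is.

Things in the scene. Friction and masses are not known exactly. Their poses are not given: they have to be found in the camera images.
- yellow_grip (a point): Centre of the level yellow barrel grip (110 mm long, 20-26 mm thick), 62 mm above the table, at the outer end of the click wrench to turn. x: outward along handle, z: up. Knuckle straight: screw axis 190 mm, knuckle pin 140 mm behind it along -x; handle ends 63 mm beyond it. Steel tube 17 mm thick, head 40 mm wide. Stands on a fixed black chase 220x240x23 mm; at first points roughly at the robot.
- yellow_screw (a joint): Turn of the yellow wrench's head and screw (vertical axis), rad, growing clockwise seen from above (tightening). Starts between 0 and 0.25, stays where left. Takes 1.2 N m plus 1.2 N m per rad; pushed from the side at mid-grip (7 to 10 N) the knuckle gives at about 0.53 (0.4 to 0.7 if pushed elsewhere on the grip). Above 0.95 the forme is over-tightened.
- yellow_knuckle (a joint): Bend of the yellow wrench's breakaway knuckle (vertical brass pin), rad: 0 = straight, as at the start; grows clockwise seen from above to a stop at 0.38 (22 degrees). Holds below 1.35 N m, then gives at that steady torque and stays bent as left. Pushing past the stop turns the screw again. Push with closed fingers: a tight pinch that does not turn with the handle keeps it from bending.
- blue_grip (a point): Centre of the grip of the bystander, an equal wrench with a blue grip on another chase of the same size; same axes and height. Its screw is tight and its knuckle already bent. To be left where it is.

How it is judged (in metres and radians):
At the end, for the whole second after the job is handed in: The yellow wrench's knuckle is bent by more than 0.22 rad, its screw stands between 0.3 and 0.95 rad and both are still (under 0.05 rad/s either way); the blue wrench's grip is within 20 mm of its start (value of joint yellow_knuckle above 0.22 rad and value of joint yellow_screw between 0.3 and 0.95 rad and velocity of joint yellow_screw between -0.05 and 0.05 rad/s and velocity of joint yellow_knuckle between -0.05 and 0.05 rad/s and distance of blue_grip from where it was at the start of the episode below 0.02 m); the robot touches nothing.
It fails at once if the forme is over-tightened: the yellow screw is driven past 0.95 rad (value of joint yellow_screw above 0.95 rad).
It fails at once if the blue wrench is moved by more than 20 mm (distance of blue_grip from where it was at the start of the episode above 0.02 m).
It also fails if it takes over 34 s, if anything falls off the work surface, if the arm or the gripper's body presses on something with over 40 N, if the wrist force passes 120 N, or if a joint passes its speed limit or range.

### The arm

A 6-joint arm with a two-finger parallel gripper is mounted at the origin on the work surface. World frame = base frame: x ahead of the robot, y to its left, z up, the work surface at z = 0. Lengths are in mm, angles in rad, forces in N, time in s.
With the tool pointing down it reaches from about 275 to 825 mm from the base axis. Payload 5.2 kg.
Tool frame: the origin (TCP) lies at the very end of the fingers, on their centre line; the grasp point (between the pads) lies 19 mm behind it; z points along the fingers, y is the direction in which the jaws open and shut (so a half turn about z gives the same grasp; the last joint's range is limited). The gripper opens to 93 mm and grips with 3 to 60 N. Pads are 15 mm wide; open, the fingers measure 128 mm over their backs; the gripper's body (75 mm by 188 mm) begins 65 mm behind the grasp point.
Start: joints at [-1.438, 0.259, 1.535, -0, 1.348, -0.203], TCP at [181.259, -519.278, 218.653] pointing down, gripper open.
Joint ranges: [-3.14, 3.14], [-0.91, 2.08], [0.19, 2.58], [-1.22, 4.36], [0.22, 2.71], [-3.12, 3.12]. Speed limits (rad/s): [2.57, 2.57, 3.14, 3.14, 3.14, 3.14].

### API

Orientations are given as [roll, pitch, yaw] about the fixed x, y, z axes, in that order (R = Rz(yaw) Ry(pitch) Rx(roll)).
In Python, from bench import robot gives the robot as it stands. The module is installed in compiled form; this text tells all that it offers. Calls block until the motion is done:
- robot.move_ptp(position, orientation): joint-space move of the TCP to a pose.
- robot.move_linear(position, ori=None, speed=150, f_stop=None): straight line of the TCP; ori=None keeps the orientation; speed is the mean speed in mm/s. With f_stop (N) it stops when the force on the tool has changed by that much, and returns True; else False.
- robot.move_j(angles): joint-space move.
- robot.move_gripper(opening): opening from 0.0 (shut) to 1.0 (fully open); the grip force is fixed at half the most; returns when the fingers have stopped.
- robot.sleep(seconds).
- robot.inverse_kinematics(position, orientation): joint angles nearest the present ones, or None.
- robot.get_image(name): name is "side" or "top"; returns a dict with "img" (420x560x3 uint8, blue, green, red), "fovy" (degrees; the focal length in pixels is half the picture's height over the tangent of half this angle, whatever the lens; pixels are square), "cx", "cy" (the principal point, pixels), "eye" and "orientation" of the camera in the world. Camera axes: x right, y down, z forward; pixel columns grow to the right and rows downward; lengths in mm; the calibration is good to about 2 mm. A picture is of the moment at which its call begins. There is no depth.
A pose or a line that the arm cannot do raises robot.MotionError and nothing moves.
- robot.hand_in(): hands the job in, once; it reports no verdict.
Readings, each from a call of its own:
- robot.current_t(): time.
- robot.current_qpos(): joint angles.
- robot.current_joint_vel(): joint speeds.
- robot.current_joint_efforts(): joint torques, N m.
- robot.current_tcp_pos(): TCP position.
- robot.current_eef_rot(): TCP orientation.
- robot.current_contact_force(): force on the tool from outside, world axes, zero at the start.
- robot.current_ft_torque(): the same for the moment, N m.
- robot.current_gripper_width(): opening from 0.0 (shut) to 1.0 (fully open).
Only numpy, scipy, OpenCV 4.12 (cv2) and the standard library are available. Lean on these libraries where they do the work, as an engineer would, in place of code of your own. Each camera call takes 0.05 s, during which the arm holds its last target.

## Working session

There is one attempt and no reset: what is moved stays moved. The work goes in short steps, each a Python script; the robot and the scene stay as the last script left them, time stands still between calls to the robot, and variables do not carry over. Pictures are saved under pics/ and viewed, and the job is handed in when it is done.

```bash
mkdir -p pics && python3 - <<'E'
from bench import robot
import cv2, numpy as np
for n in ("top","side"):
    d=robot.get_image(n); cv2.imwrite(f"pics/{n}0.png",d["img"])
    print(n,d["fovy"],d["cx"],d["cy"],d["eye"],d["orientation"])
print(robot.current_t(),robot.current_eef_rot(),robot.current_gripper_width())
E
```

```text
top 56.98124908742857 279.26424455034515 205.28732328090388 [417.9787262  -72.99442634 794.59482079] [-2.9480322  -0.0359666  -1.54410732]
side 51.25483888409662 274.4626542774842 206.57306453679635 [ 86.57180103 568.85527313 658.98154512] [-2.16637969 -0.01186121 -2.46920747]
0.1 [-3.14002135e+00 -3.37536460e-04  3.35784797e-01] 1.0001121893246978
```

View pics/top0.png

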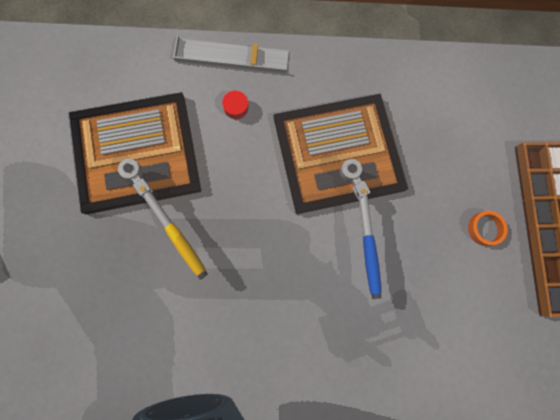

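View pics/side0.png

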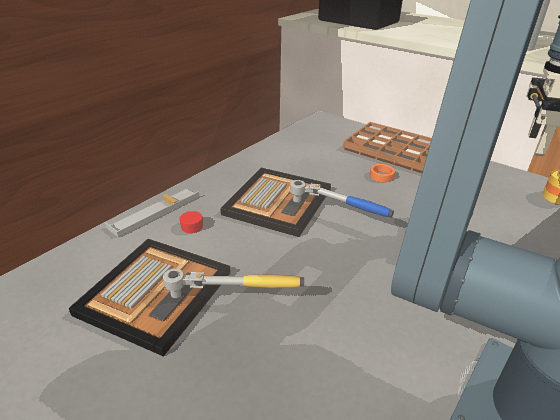

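Top view: the yellow wrench has its head at about (129,170) and its grip from (170,228) to (203,272). The blue one lies to its right, grip (371,238)–(375,295). Clockwise means pushing the yellow grip towards image-left, roughly +y.

```bash
cat > h.py <<'E'
from bench import robot
import cv2, numpy as np
from scipy.spatial.transform import Rotation as Ro
def cam(d):
    f=d["img"].shape[0]/2/np.tan(np.radians(d["fovy"])/2)
    return f,Ro.from_euler("xyz",d["orientation"]).as_matrix(),np.array(d["eye"])
def ray(d,u,v,z):
    f,R,e=cam(d); w=R@np.array([(u-d["cx"])/f,(v-d["cy"])/f,1.])
    return e+w*(z-e[2])/w[2]
def proj(d,p):
    f,R,e=cam(d); c=R.T@(np.array(p)-e); return np.array([d["cx"]+f*c[0]/c[2],d["cy"]+f*c[1]/c[2]])
def mask(img,col):
    h=cv2.cvtColor(img,cv2.COLOR_BGR2HSV)
    lo,hi=((22,150,80),(32,255,255)) if col=="y" else ((105,140,50),(125,255,255))
    m=cv2.inRange(h,lo,hi)
    n,l,s,c=cv2.connectedComponentsWithStats(m)
    best=None
    for i in range(1,n):
        if s[i,4]>150: 
            if best is None or s[i,4]>s[best,4]: best=i
    return (l==best).astype(np.uint8)*255 if best else None
def grip(d,col,z=62):
    m=mask(d["img"],col)
    if m is None: return None
    v,u=np.nonzero(m)
    P=np.array([ray(d,a,b,z)[:2] for a,b in zip(u,v)])
    c=P.mean(0); w,V=np.linalg.eigh(np.cov((P-c).T)); a=V[:,1]
    if a[0]>0: a=-a
    t=(P-c)@a; mid=(t.max()+t.min())/2
    return c+a*mid,a,t.max()-t.min(),c
E
python3 - <<'E'
from h import *
for n in ("top","side"):
    d=robot.get_image(n)
    for c in "yb":
        g=grip(d,c)
        if g: print(n,c,g, np.degrees(np.arctan2(g[1][1],g[1][0])), "screw",g[0]-190*g[1], proj(d,[*g[0],62]))
d=robot.get_image("top")
print("heads",ray(d,128,169,75),ray(d,352,169,75), ray(d,128,169,62))
E
```

```text
top y (array([473.6920924 ,  82.34644965]), array([-0.80094926, -0.59873223]), np.float64(107.63317230055787), array([475.08682857,  83.38905439])) -143.22084608033668 screw [625.87245225 196.1055727 ] [183.11586938 248.56585249]
top b (array([ 454.86015682, -273.21243438]), array([-0.99331494, -0.11543584]), np.float64(108.11368141889622), array([ 454.01847873, -273.31024808])) -173.37123596220803 screw [ 643.5899952  -251.27962552] [371.6344446  264.13992722]
side b (array([ 458.66253127, -275.06500901]), array([-0.99671873, -0.08094306]), np.float64(113.2635517736492), array([ 456.81682215, -275.21489818])) -175.35722515200442 screw [ 648.03908944 -259.68582778] [367.09531084 204.96982201]
heads [620.42492021 194.82184254  75.        ] [ 636.45621723 -234.7193487    75.        ] [624.08225688 199.66013681  62.        ]
```

```bash
cat >> h.py <<'E'
S=np.array([625.5,197.0]); TH0=np.radians(-143.2)
def contact(th,off,r=190,c=S):
    a=np.array([np.cos(th),np.sin(th)]); t=np.array([a[1],-a[0]])
    return c+r*a-t*off, np.arctan2(t[1],t[0])
Z=46
E
python3 - <<'E'
from h import *
# check side hue
d=robot.get_image("side"); h=cv2.cvtColor(d["img"],cv2.COLOR_BGR2HSV); print(h[282,265:280:5],robot.current_contact_force())
for dth in (0,-.5,-.9):
    p,y=contact(TH0+dth,20); print(p,y,robot.inverse_kinematics([*p,Z],[np.pi,0,y]))
p,y=contact(TH0,50)
robot.move_gripper(0.0)
robot.move_ptp([*p,180],[np.pi,0,y])
print(robot.current_t())
robot.move_linear([*p,Z],speed=120)
print(robot.current_t(),robot.current_tcp_pos(),robot.current_contact_force(),robot.current_gripper_width())
for n in ("top","side"): cv2.imwrite(f"pics/{n}1.png",robot.get_image(n)["img"])
E
```

```text
[[ 24 145 239]
 [ 24 145 238]
 [ 24 146 238]] [0.24628503 0.8033755  0.9033803 ]
[485.34151149  67.17088886] 2.21307749152881 [-0.0905849   0.34527562  1.89565528  0.          0.90066175 -0.73286607]
[440.25596305 150.25979488] 1.71307749152881 [ 8.84113141e-02  3.08383997e-01  1.95414632e+00 -4.44089210e-16
  8.79062342e-01 -5.38698506e-02]
[436.67745    226.08684601] 1.3130774915288101 [ 2.50464706e-01  3.47891359e-01  1.89143892e+00 -4.44089210e-16
  9.02262370e-01  5.08183541e-01]
4.0667
5.3333 [503.87846141  43.08663814  46.59260899] [0.44229061 0.23660475 0.91980011] 0.00837644623693523
```

```bash
sed -i 's/(22,150,80),(32/(20,120,80),(32/' h.py && python3 -c "
import cv2,numpy as np
cv2.imwrite('pics/both1.png',cv2.resize(np.hstack([cv2.imread('pics/top1.png'),cv2.imread('pics/side1.png')]),(800,300)))"
```

```text
(no output)
```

View pics/both1.png

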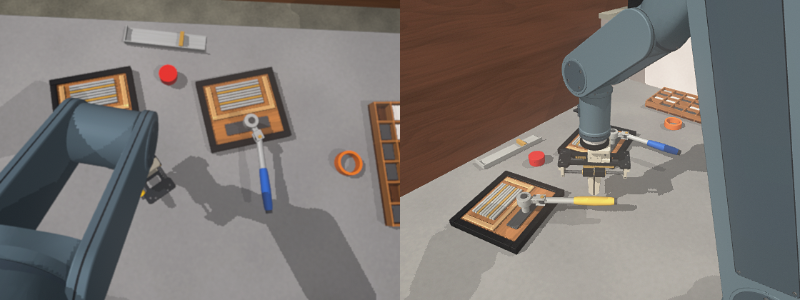

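The arm hides the yellow wrench in the top view. The side view shows all of it, with the closed fingers behind the grip and clear of blue, so I'll track from the side while pushing.

```bash
python3 - <<'E'
from h import *
def rep(tag):
    d=robot.get_image("side"); g=grip(d,"y")
    F=robot.current_contact_force()
    pin=g[0]-140*g[1]; r=pin-S
    print(tag,"t%.1f"%robot.current_t(),"c",g[0].round(1),"ang %.1f"%np.degrees(np.arctan2(g[1][1],g[1][0])%(2*np.pi)),"len %.0f"%g[2],"F",F.round(1),"pinang %.1f r %.0f"%(np.degrees(np.arctan2(r[1],r[0])%(2*np.pi)),np.hypot(*r)),"scr",(g[0]-190*g[1]).round(1))
    return d
rep("start")
p,y=contact(TH0,5)
print(robot.move_linear([*p,Z],speed=40,f_stop=3))
q=np.array(robot.current_tcp_pos()); 
a=np.array([np.cos(TH0),np.sin(TH0)]); t=np.array([a[1],-a[0]])
off=-(q[:2]-S)@t; print("off",off,"r",(q[:2]-S)@a)
rep("contact")
open("off.txt","w").write(str(off))
for k in range(1,6):
    p,y=contact(TH0-0.05*k,off)
    robot.move_linear([*p,Z],[np.pi,0,y],speed=40)
    F=np.array(robot.current_contact_force())[:2]; print(k,"Fpush %.1f"%-(F@[np.cos(y),np.sin(y)]))
d=rep("0.25"); cv2.imwrite("pics/side2.png",d["img"])
E
```

```text
start t5.5 c [474.8  80.9] ang 217.7 len 110 F [0.6 0.6 0.1] pinang 217.4 r 50 scr [625.2 197.1]
True
off 22.660921824927968 r 190.2341493624661
contact t6.2 c [473.8  82.3] ang 218.0 len 110 F [-0.3  0.3 -0.4] pinang 214.6 r 50 scr [623.5 199.2]
1 Fpush 4.7
2 Fpush 4.3
3 Fpush 4.7
4 Fpush 4.8
5 Fpush 6.2
0.25 t8.3 c [450.8 123.1] ang 202.6 len 112 F [ 0.5 -6.6 -0.8] pinang 203.8 r 50 scr [626.1 196.2]
```

```bash
cat >> h.py <<'E'
def rep(tag):
    d=robot.get_image("side"); g=grip(d,"y")
    F=np.array(robot.current_contact_force()); b=grip(d,"b")
    pin=g[0]-140*g[1]; r=pin-S
    A=np.arctan2(g[1][1],g[1][0])%(2*np.pi); B=np.arctan2(r[1],r[0])%(2*np.pi)
    # bend from grip-screw geometry (triangle)
    D=np.hypot(*(g[0]-S))
    print(tag,"t%.1f"%robot.current_t(),"c",g[0].round(1),"len %.0f"%g[2],"F",F.round(1),"rot %.3f scr %.3f bend %.3f r %.0f D %.0f"%(3.795-A,3.795-B,B-A,np.hypot(*r),D), "blue",None if b is None else b[0].round(1))
    return d,A
E
python3 - <<'E'
from h import *
off=float(open("off.txt").read())
for k in range(6,13):
    p,y=contact(TH0-0.05*k,off)
    robot.move_linear([*p,Z],[np.pi,0,y],speed=40)
    d,A=rep(k)
cv2.imwrite("pics/side3.png",d["img"])
E
```

```text
6 t8.7 c [447.4 131.8] len 113 F [ 0.5 -5.9 -1.3] rot 0.310 scr 0.282 bend 0.028 r 50 D 190 blue [ 458.7 -274.9]
7 t9.2 c [445.2 141.1] len 113 F [-0.2 -6.2 -0.5] rot 0.361 scr 0.330 bend 0.031 r 49 D 189 blue [ 459.4 -274.8]
8 t9.6 c [441.8 150. ] len 114 F [ 0.4 -6.3 -0.5] rot 0.415 scr 0.370 bend 0.045 r 50 D 190 blue [ 459.4 -274.8]
9 t10.0 c [440.4 159.2] len 114 F [-0.3 -7.  -0. ] rot 0.476 scr 0.383 bend 0.093 r 49 D 189 blue [ 459.5 -275.2]
10 t10.5 c [438.9 168.6] len 116 F [ 0.3 -7.  -0.6] rot 0.542 scr 0.390 bend 0.151 r 49 D 189 blue [ 459.5 -274.8]
11 t10.9 c [437.9 177.9] len 114 F [ 0.  -6.9  0.3] rot 0.605 scr 0.401 bend 0.204 r 49 D 189 blue [ 459.4 -274.9]
12 t11.4 c [438.2 187.1] len 115 F [ 0.  -7.3 -0.3] rot 0.667 scr 0.411 bend 0.256 r 49 D 188 blue [ 459.5 -275.1]
```

View pics/side3.png

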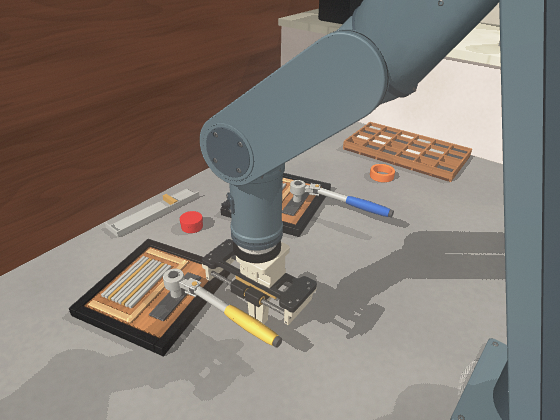

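The side view shows the knuckle bending, with the grip now from (228,312) to (278,342), the screw arm holding steady and blue unmoved. It gave at about 0.38 rad of screw travel. I'll go on in small steps to the stop.

```bash
python3 - <<'E'
from h import *
off=float(open("off.txt").read())
for k in np.arange(12.5,17,0.5):
    p,y=contact(TH0-0.05*k,off)
    robot.move_linear([*p,Z],[np.pi,0,y],speed=40)
    d,A=rep(k); rot=3.795-A
    B=grip(d,"y"); r=B[0]-140*B[1]-S; scr=3.795-np.arctan2(r[1],r[0])%(2*np.pi)
    if scr>0.46 or rot-scr>0.37: break
cv2.imwrite("pics/side4.png",d["img"])
E
```

```text
12.5 t11.7 c [437.5 191.9] len 117 F [ 0.3 -6.9  0.2] rot 0.700 scr 0.416 bend 0.284 r 50 D 188 blue [ 459.5 -274.9]
13.0 t12.0 c [438.  196.5] len 116 F [ 0.3 -7.9 -0.1] rot 0.733 scr 0.414 bend 0.319 r 49 D 187 blue [ 459.5 -275.3]
13.5 t12.3 c [438.9 201.1] len 116 F [ 1.3 -8.1 -0.5] rot 0.763 scr 0.422 bend 0.341 r 49 D 187 blue [ 459.4 -274.9]
14.0 t12.6 c [438.6 205.7] len 117 F [ 1.6 -7.5 -1.3] rot 0.797 scr 0.425 bend 0.372 r 50 D 187 blue [ 459.4 -275. ]
```

```bash
python3 - <<'E'
from h import *
off=float(open("off.txt").read())
p,y=contact(TH0-0.05*14,off+55)
robot.move_linear([*p,Z],speed=80)
robot.move_linear([*p,200],speed=150)
d,A=rep("released")
cv2.imwrite("pics/side5.png",d["img"])
robot.move_ptp([181.3,-519.3,218.6],[np.pi,0,0.336])
robot.sleep(0.3)
rep("end")
d=robot.get_image("top"); cv2.imwrite("pics/top5.png",d["img"])
g=grip(d,"y"); b=grip(d,"b"); pin=g[0]-140*g[1]-S
A=np.arctan2(g[1][1],g[1][0])%(2*np.pi);B=np.arctan2(pin[1],pin[0])%(2*np.pi)
print("top: rot %.3f scr %.3f bend %.3f"%(np.radians(216.8)-A,np.radians(216.8)-B,B-A),"blue",b[0],robot.current_t(),robot.current_contact_force())
E
```

```text
released t14.7 c [438.6 205.7] len 117 F [-1.   0.1  0.5] rot 0.797 scr 0.424 bend 0.373 r 50 D 187 blue [ 459.5 -274.8]
end t17.5 c [438.6 205.9] len 117 F [ 0.2  0.4 -0.7] rot 0.799 scr 0.421 bend 0.378 r 50 D 187 blue [ 458.6 -275. ]
top: rot 0.770 scr 0.471 bend 0.300 blue [ 454.85808008 -273.19522007] 17.5667 [-0.39262306 -0.70024043  0.35880806]
```

View pics/top5.png

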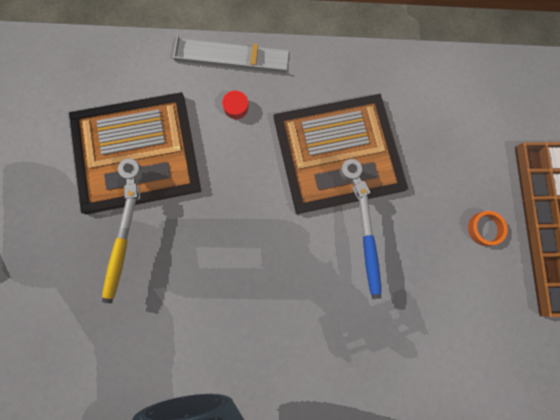

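```bash
python3 -c "
from bench import robot
robot.hand_in(); print(robot.current_t())"
```

```text
the job is handed in; nothing more can be done
the job is handed in; nothing more can be done
```

I pushed the yellow grip clockwise at mid-grip with closed fingers until the knuckle gave and bent over, then backed off, returned the arm to its start pose and handed in. The clock read about 17.6 s of the 34 s; `hand_in` gives no verdict.

- **Knuckle:** the two views disagree. The side view gives a bend of about 0.375 rad, essentially at the 0.38 stop. The top view gives about 0.30. Both are above 0.22, but only the side view says it reached the stop.
- **Screw:** it turned about 0.42 rad (side) or 0.47 rad (top) from its unknown start of 0 to 0.25. That puts it between 0.42 and 0.72 rad, within 0.3 to 0.95.
- **Stillness:** the yellow wrench's readings stayed the same to within measurement noise after I let go.
- **Blue wrench:** its grip centre in the top view is within 0.1 mm of where it was at the start.
- **Contact:** at the last check the arm was back at its start pose, clear of everything, and the tool force was at noise level (under 1 N).

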